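# Nip a carburettor spacer under the geared hand press

### The job

Push the black phenolic spacer block along the press's channel until it is fully home against the end stop, then turn the crank clockwise so that the foot comes down on it, and stop once you feel the crank load rise to about one and a half times its free-running load: firmly nipped, never crushed. Let go and leave it clamped, with the other parts on the shelf left alone.

Things in the scene. Friction and masses are not known exactly. Their poses are not given: they have to be found in the camera images.
- press: Upper works of the fixed cast-iron hand press. Origin: below the ram axis, within 4 mm of shelf level (set height varies; heights here are from it); x runs along the channel from its open front (-x) to the end stop (+x), z up. Gear head x -24 to 102, y +-32, z 100 to 162; ram guide below it to z 90. The round foot (34 mm dia, on a stiff spring) comes down at x=y=0; how far is found by feel.
- crank_axis (a point): Point on the crank's vertical axis at knob-grip height: press x = +50 mm, 206 mm above the press origin. The steel crank arm (top 179 mm, hub 181 mm above that origin) turns level above the gear head. Crank radius 60 mm. Its friction takes about 7.5 N at the knob while turning free (it fades when the hand stands still; the foot's push-back does not) and keeps it where it is left.
- crank (a joint): Crank angle (rad), growing clockwise seen from above; 1 rad lowers the foot 5 mm. The foot first meets the block 2 to 6 rad from the start. After contact each 0.1 rad adds about 20 N at the foot = 1.7 N at the knob. Wanted: about 55 N at the foot, i.e. 4 to 5 N over free-running at the knob; over 110 N crushes the block.
- knob (a point): Upright black handle on the crank arm's end: cylinder, 22 mm diameter, 47 mm tall (25 mm below to 22 mm above this point), spinning freely on its pin, so it can be gripped from above and carried round without turning the gripper. The point is on its axis, 206 mm above the press origin, 60 mm from the crank axis.
- block: Black phenolic spacer block, 110 x 46 x 30 mm (x, y, z), about 0.2 kg, loose in the channel, standing 25 to 65 mm short of home. Origin: centre of its underside; x along its length, same way as the press x. Push it on its front (-x) end face towards press +x.
- home (a point): Where the block's origin is when fully home against the stop: 20 mm before the ram axis, on the channel floor, axes as the press. Floor 30 mm above the shelf, on a base 88 mm wide (press x -130 to +100 mm); channel 50 mm wide, side rails 8 mm high, press x from -140 to +45 mm; stop face at press x = +35 mm.
- float: Copper carburettor float, a drum of 40 mm diameter, 37 mm tall with its pin, standing loose; bystander. Origin under its centre.
- banjo0: Brass banjo fitting lying flat: eye of 24 mm diameter and 12 mm tall with a 43 mm hose tail; loose bystander. Origin under the eye; tail along its +x.
- banjo1: The other brass banjo fitting, same shape; bystander.
- caddy: Yellow plastic jet caddy, open tray 100 x 140 x 35 mm with compartments; loose bystander. Origin under its centre.

How it is judged:
On the way, in this order (a step that is already met when the one before it is completed fails the run):
1. the block is home against the stop (horizontal distance between block and home below 0.005 m), for 0.2 s.
2. the foot bears on the block with 25 to 90 N (contact force between press and block between 25 and 90 N and horizontal distance between block and home below 0.005 m), for 0.2 s.
At the end, for the whole second after the job is handed in: The block lies in the channel within 5 mm of fully home and within 0.08 rad of straight, at rest, and with the crank released the press foot still bears on it with 25 to 90 N (all of step 2 and angle between the x axis of block and the x axis of press, either way round below 0.08 rad and linear speed of block below 0.01 m/s); the robot touches nothing.
It fails at once if the foot presses the block with more than 110 N (contact force between press and block above 110 N).
It fails at once if a bystander (float, banjo fitting or jet caddy) is shifted more than 20 mm (distance of any of float, banjo0, banjo1, caddy from where it was at the start of the episode above 0.02 m).
It also fails if it takes over 67 s, if anything falls off the work surface, if the arm or the gripper's body presses on something with over 40 N, if the wrist force passes 120 N, or if a joint passes its speed limit or range.

### The arm

A 6-joint arm with a two-finger parallel gripper is mounted at the origin on the work surface. World frame = base frame: x ahead of the robot, y to its left, z up, the work surface at z = 0. Lengths are in m, angles in rad, forces in N, time in s.
With the tool pointing down it reaches from about 0.35 to 0.975 m from the base axis. Payload 4.9 kg.
Tool frame: the origin (TCP) lies at the very end of the fingers, on their centre line; the grasp point (between the pads) lies 19 mm behind it (ctrl.grasp_offset is the distance from the TCP to the grasp point, in m); z points along the fingers, y is the line along which they close (so a half turn about z gives the same grasp; the last joint's range is limited). The gripper opens to 85 mm and grips with 20 to 120 N. Pads are 22 mm wide; open, the fingers measure 114 mm over their backs; the gripper's body (76 mm by 85 mm) begins 54 mm behind the grasp point. The pads swing forward as they close: fully open they stand 13 mm farther back than shut.
Start: joints at [-1.405, 0.053, 1.613, -0, 1.476, -0.119], TCP at [0.176, -0.6, 0.231] pointing down, gripper open.
Joint ranges: [-3.01, 3.01], [-1.01, 2.22], [0.06, 2.58], [-1.02, 4.17], [0.09, 2.62], [-3.14, 3.14]. Speed limits (rad/s): [2.57, 2.57, 3.14, 3.14, 3.14, 3.14].

### API

Orientations are given as a rotation vector (axis times angle).
In Python, from station import ctrl, optics gives the robot as it stands.
- The arm moves only by the shell command python3 -m handwheel 'ROWS' [OPENING] [FORCE]. ROWS is JSON, a list of rows, each an object of numbers: "tx", "ty", "tz": the shift along the tool's x, y, z in mm; "roll": the turn about the tool's z in rad. A call has 1 to 12 rows; each row shifts and turns the commanded pose from where the row before left it, along the tool's axes as they then stand; what a row does not reach is not made up. A row lasts 1/12 s, in which the tool goes at most 41.7 mm and 7.16 degrees, less where a joint would pass 70% of its speed; a pose out of reach is approached as far as the arm can. A call with a gripper value outside its range is refused whole. OPENING is the finger opening in mm, from 0 to 85.4, set as the call begins (- or left out, the last holds). The fingers move at their own pace and stop on an object; FORCE is the grip in N (left out, the last holds). Time passes only in rows, so rows that do not move let the fingers close. It gives the time, the measured TCP pose, the force, the opening and the grip force at its end, in the units of the state.
- ctrl.get_obs(): the state, without advancing time (a new reading comes with each control period).
- optics.get_image(name): name is "side" or "top"; returns (picture, depth): 400x640x3 uint8, red, green, blue; 400x640 float32, m along the optical axis (not along the pixel's ray), 0 where there is no reading.
- optics.camera_params(name): a dict with "mtx" (3x3 intrinsics, pixels), "extrinsics" (4x4, takes a point from camera to world coordinates). Camera axes: x right, y down, z forward; pixel columns grow to the right and rows downward; lengths in m; the calibration is good to about 2 mm. A picture is of the moment at which its call begins. camera_params takes no time and is no camera call.
- ctrl.finish_job(): hands the job in; it is judged then, once.
The state is a dict: "t": time; "q": joint angles; "dq": joint speeds; "effort": joint torques, N m; "tool_pos": TCP position; "tool_rot": TCP orientation; "contact_force": force on the tool from outside, world axes, zero at the start; "wrist_torque": the same for the moment, N m; "opening": finger opening in m; "grip_force": force on a finger pad.
Only numpy, scipy, OpenCV 4.12 (cv2) and the standard library are available. Lean on these libraries where they do the work, as an engineer would, in place of code of your own. Each camera call takes 0.05 s, during which the arm holds its last target. There are 200 camera calls.

## Working session

There is one attempt and no reset: what is moved stays moved. The work goes in short steps, Python scripts to look and compute and a shell command to move; the robot and the scene stay as the last step left them, time stands still between calls to the robot, and variables do not carry over. Pictures are saved under pics/ and viewed, at most 10 in all, crops included, and the job is handed in when it is done.

```bash
ls; mkdir -p pics; python3 - <<'E'
from station import ctrl, optics
import cv2,numpy as np
for n in("side","top"):
    im,d=optics.get_image(n); cv2.imwrite(f"pics/{n}0.png",im[:,:,::-1]); np.savez(f"{n}0.npz",im=im,d=d)
    p=optics.camera_params(n); print(n,np.round(p["mtx"],1).tolist(),np.round(p["extrinsics"],4).tolist())
print(ctrl.get_obs(),ctrl.grasp_offset)
E
```

```text
pics
side [[386.4, 0.0, 318.0], [0.0, 386.4, 203.5], [0.0, 0.0, 1.0]] [[-0.8818, -0.364, 0.3, 0.3256], [-0.4716, 0.6662, -0.5778, 0.4413], [0.0105, -0.6509, -0.7591, 0.7299], [0.0, 0.0, 0.0, 1.0]]
top [[414.0, 0.0, 315.3], [0.0, 414.0, 199.1], [0.0, 0.0, 1.0]] [[0.024, -0.9875, 0.1555, 0.4064], [-0.9997, -0.0241, 0.0017, -0.0061], [0.0021, -0.1555, -0.9878, 1.056], [0.0, 0.0, 0.0, 1.0]]
{'t': 0.1, 'q': array([-1.40499255e+00,  5.32908905e-02,  1.61419750e+00,  1.23925041e-05,
        1.47603639e+00, -1.19019057e-01]), 'dq': array([ 6.85222174e-05, -2.47169860e-03, -1.22648909e-03,  6.02210169e-04,
       -1.36973793e-03, -1.46018975e-03]), 'effort': array([ 3.05841404e-04, -3.94900632e+01, -3.71364319e+01, -1.07892270e-04,
        3.86163840e-03, -3.00466809e-06]), 'tool_pos': array([ 0.17551126, -0.59923519,  0.23016157]), 'tool_rot': array([-3.10787705e+00, -4.45611876e-01,  5.15857029e-05]), 'contact_force': array([-0.26021252, -0.25545626,  0.111221  ]), 'wrist_torque': array([-0.00699544,  0.01850377,  0.04742857]), 'grip_force': 0.0, 'opening': 0.08488832963547739} 0.0187
```

View pics/side0.png

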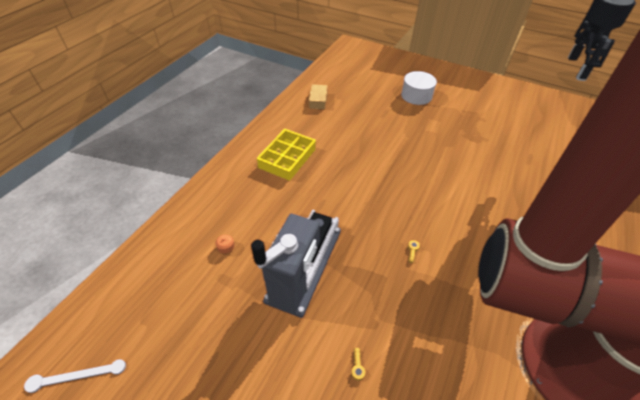

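View pics/top0.png

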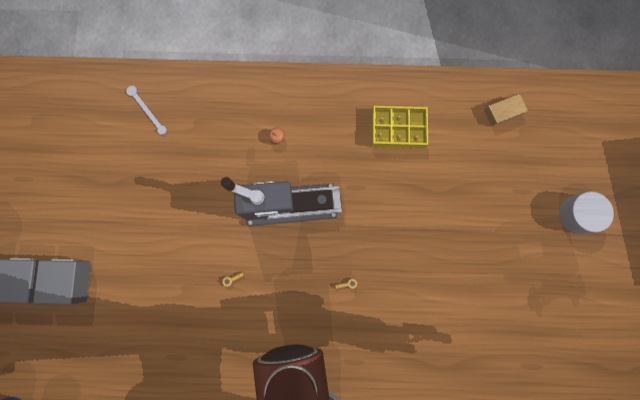

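The side view shows the press at about (300,260), with the knob at (259,252). The top view shows the press at (235–340,180–225), its channel open to the right (world -y), and the knob at (228,184). The float is at (277,136), the banjos at (230,281) and (348,284), and the caddy at (400,126). Next I'll crop the press from both views.

```bash
cat > h.py <<'E'
import numpy as np,cv2
from station import ctrl,optics
def grab(n):
    im,d=optics.get_image(n); return im,d
def world(n,d):
    p=optics.camera_params(n);K=p["mtx"];E=p["extrinsics"]
    v,u=np.mgrid[:d.shape[0],:d.shape[1]]
    c=np.stack([(u-K[0,2])/K[0,0]*d,(v-K[1,2])/K[1,1]*d,d],-1)
    return c@E[:3,:3].T+E[:3,3]
def ray(n,u,v,z):
    p=optics.camera_params(n);K=p["mtx"];E=p["extrinsics"]
    r=E[:3,:3]@np.array([(u-K[0,2])/K[0,0],(v-K[1,2])/K[1,1],1]);o=E[:3,3]
    return o+r*(z-o[2])/r[2]
E
python3 - <<'E'
from h import *
t=np.load("top0.npz");s=np.load("side0.npz")
a=cv2.resize(t["im"][165:240,215:355],None,fx=5,fy=5,interpolation=2)
b=cv2.resize(s["im"][200:325,230:350],None,fx=4,fy=4,interpolation=2)
c=np.zeros((500+0,480,3),np.uint8);
cv2.imwrite("pics/t1.png",a[:,:,::-1]);cv2.imwrite("pics/s1.png",b[:,:,::-1])
W=world("top",t["d"]);W2=world("side",s["d"])
for nm,X,lo in(("top",W,0),("side",W2,0)):
    m=(X[...,0]>.3)&(X[...,0]<.55)&(X[...,1]>-.15)&(X[...,1]<.25)
    P=X[m];h,e=np.histogram(P[:,2],np.arange(-.01,.25,.004))
    print(nm,[(round(x*1000),int(y)) for x,y in zip(e,h)])
for u,v in((257,197),(228,184),(270,195),(285,190),(322,200),(310,200),(338,200),(320,188),(320,215),(300,217)):
    print(u,v,np.round(W[v,u],3))
E
```

```text
top [(-10, 16), (-6, 1708), (-2, 9738), (2, 2513), (6, 102), (10, 189), (14, 244), (18, 209), (22, 32), (26, 55), (30, 57), (34, 110), (38, 119), (42, 16), (46, 16), (50, 16), (54, 35), (58, 163), (62, 38), (66, 6), (70, 3), (74, 3), (78, 2), (82, 4), (86, 5), (90, 1), (94, 0), (98, 0), (102, 1), (106, 4), (110, 6), (114, 10), (118, 11), (122, 17), (126, 7), (130, 12), (134, 21), (138, 19), (142, 15), (146, 26), (150, 37), (154, 32), (158, 289), (162, 457), (166, 36), (170, 11), (174, 10), (178, 56), (182, 43), (186, 1), (190, 0), (194, 0), (198, 0), (202, 0), (206, 0), (210, 0), (214, 0), (218, 0), (222, 0), (226, 0), (230, 0), (234, 0), (238, 0), (242, 0)]
side [(-10, 0), (-6, 1245), (-2, 16923), (2, 942), (6, 161), (10, 319), (14, 332), (18, 280), (22, 73), (26, 110), (30, 104), (34, 181), (38, 174), (42, 51), (46, 44), (50, 50), (54, 56), (58, 155), (62, 33), (66, 30), (70, 34), (74, 36), (78, 26), (82, 35), (86, 32), (90, 30), (94, 37), (98, 23), (102, 23), (106, 35), (110, 34), (114, 52), (118, 48), (122, 49), (126, 51), (130, 58), (134, 62), (138, 52), (142, 61), (146, 86), (150, 77), (154, 80), (158, 394), (162, 619), (166, 41), (170, 14), (174, 27), (178, 94), (182, 40), (186, 0), (190, 0), (194, 0), (198, 0), (202, 0), (206, 0), (210, 0), (214, 0), (218, 0), (222, 0), (226, 0), (230, 0), (234, 0), (238, 0), (242, 0)]
257 197 [0.545 0.12  0.184]
228 184 [0.563 0.174 0.229]
270 195 [0.553 0.094 0.166]
285 190 [0.566 0.062 0.162]
322 200 [ 0.561 -0.021  0.06 ]
310 200 [0.56  0.009 0.061]
338 200 [ 0.566 -0.061  0.033]
320 188 [ 0.595 -0.015  0.039]
320 215 [ 0.529 -0.017  0.018]
300 217 [0.523 0.033 0.018]
```

View pics/t1.png

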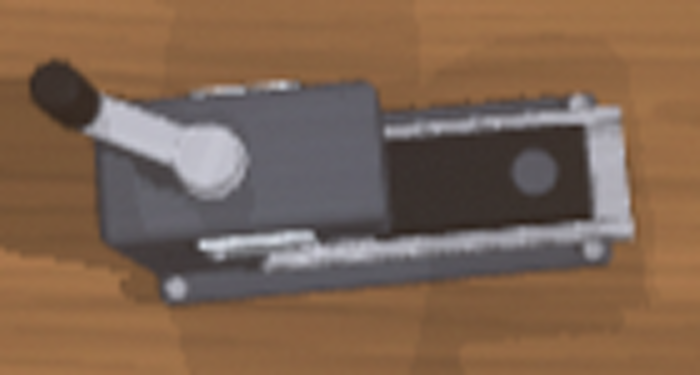

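View pics/s1.png

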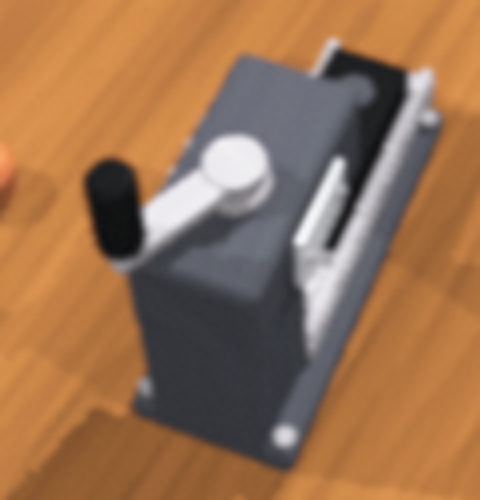

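The crops show the hub at about top px (257,197), the knob tip at (228,183), the block top spanning (293–332, 190–210) and its front edge at u≈332. The channel opens toward world -y. Next I'll measure the head rectangle, hub, knob and block in both views.

```bash
cat > m.py <<'E'
from h import *
def meas(n,im,d,p=True):
    X=world(n,d);R=(X[...,0]>.45)&(X[...,0]<.68)&(X[...,1]>-.12)&(X[...,1]<.22)
    out={}
    hd=R&(X[...,2]>.155)&(X[...,2]<.171)&(X[...,1]<.165)
    (c,wh,a)=cv2.minAreaRect(X[hd][:,:2].astype(np.float32)*1000)
    print(n,"head",np.round(c,1),np.round(wh,1),round(a,2),"z",np.median(X[hd][:,2]).round(4))
    hb=R&(X[...,2]>.176)&(X[...,2]<.19)&(im.min(-1)>150)
    P=X[hb]; P=P[P[:,2]>np.median(P[:,2])-.004];(c,r)=cv2.minEnclosingCircle(P[:,:2].astype(np.float32)*1000)
    print(" arm/hub z",np.median(P[:,2]).round(4))
    bl=R&(X[...,2]>.054)&(X[...,2]<.066)&(X[...,1]<.05)&(im.max(-1)<110)
    if bl.sum()>20:
        P=X[bl];print(" block top n",bl.sum(),"z",np.median(P[:,2]).round(4),"y",np.percentile(P[:,1],[1,5,95]).round(4),"x",np.percentile(P[:,0],[2,98]).round(4))
        c,wh,a=cv2.minAreaRect(P[:,:2].astype(np.float32)*1000);print("  rect",np.round(c,1),np.round(wh,1),round(a,2))
    kn=R&(X[...,2]>.19)
    kn=R&(X[...,2]>.190)&(X[...,2]<.26)&(im.max(-1)<90)
    if kn.sum(): P=X[kn];print(" knob n",kn.sum(),P.min(0).round(4),P.max(0).round(4),"top",np.median(P[P[:,2]>P[:,2].max()-.006],0).round(4))
E
python3 - <<'E'
from m import *
for n in("top","side"):
    f=np.load(n+"0.npz");meas(n,f["im"],f["d"])
# hub: bright disc by ray at z=.183
for n,(u0,v0,u1,v1) in {"top":(245,187,267,208),"side":(275,225,300,256)}.items():
    im=np.load(n+"0.npz")["im"];g=(im.min(-1)>150).astype(np.uint8)[v0:v1,u0:u1]
    dt=cv2.distanceTransform(cv2.copyMakeBorder(g,1,1,1,1,0),2,5);_,r,_,c=cv2.minMaxLoc(dt)
    u,v=c[0]-1+u0,c[1]-1+v0;print(n,"hub",u,v,r,ray(n,u,v,.183).round(4))
# rails: bright at z~.038
for n in("top","side"):
    f=np.load(n+"0.npz");X=world(n,f["d"])
    r=(abs(X[...,2]-.037)<.006)&(f["im"].min(-1)>120)&(abs(X[...,1]+.02)<.05)&(X[...,0]>.5)&(X[...,0]<.65)
    P=X[r];
    for s in(P[P[:,0]<.56],P[P[:,0]>.56]): 
        if len(s)>5: print(n,"rail",len(s),np.polyfit(s[:,1],s[:,0],1).round(4),"ymin",s[:,1].min().round(4),"z",np.median(s[:,2]).round(4))
    for nm,lo,hi in(("caddy",(.6,-.25),(.8,-.05)),("float",(.65,.05),(.75,.15)),("ban",(.3,-.2),(.45,.2))):
        m=(X[...,2]>.008)&(X[...,2]<.06)&(X[...,0]>lo[0])&(X[...,0]<hi[0])&(X[...,1]>lo[1])&(X[...,1]<hi[1])
        if m.any():print(n,nm,X[m].min(0).round(3),X[m].max(0).round(3))
E
```

```text
top head [548.5 108.9] [ 64.2 119.5] 6.6 z 0.1626
 arm/hub z 0.181
 block top n 744 z 0.0602 y [-0.0452 -0.0404  0.0452] x [0.5355 0.5835]
  rect [560.1   2.8] [46.2 98.2] 6.53
 knob n 131 [0.5563 0.1682 0.1903] [0.5783 0.1887 0.2324] top [0.5672 0.1794 0.2291]
side head [548.5 108.7] [ 63.9 119.1] 6.26 z 0.1625
 arm/hub z 0.1807
 block top n 285 z 0.0599 y [-0.045  -0.0433  0.0326] x [0.5337 0.5855]
  rect [559.6   3.1] [45.3 99.6] 7.46
 knob n 253 [0.5567 0.171  0.19  ] [0.5763 0.1895 0.2307] top [0.5669 0.1806 0.2283]
top hub 256 196 6.393799781799316 [0.5474 0.1223 0.183 ]
side hub 289 240 7.1937994956970215 [0.5465 0.1222 0.183 ]
top rail 132 [-0.1788  0.533 ] ymin -0.0688 z 0.0377
top rail 110 [0.1274 0.5918] ymin -0.0636 z 0.0368
top caddy [ 0.605 -0.25   0.008] [ 0.8   -0.051  0.039]
top float [0.713 0.083 0.009] [0.75  0.12  0.039]
top ban [ 0.35  -0.11   0.008] [0.381 0.2   0.018]
side rail 159 [-0.1155  0.5334] ymin -0.0691 z 0.0378
side rail 16 [-0.0707  0.5943] ymin -0.0635 z 0.0378
side caddy [ 0.6   -0.249  0.008] [ 0.8   -0.053  0.038]
side float [0.714 0.082 0.008] [0.75  0.122 0.038]
side ban [ 0.351 -0.114  0.008] [0.383 0.2   0.015]
```

Results: press +x points along world (-0.112, 0.994) and its origin is near (0.5526, 0.0725). The block front face is at about (0.5655, -0.046), roughly 44 mm short of home. The knob is at (0.567, 0.179). I'll move to the front of the channel with the gripper shut.

```bash
python3 -m handwheel '[{"roll":0.086},{"roll":0.086},{"tx":26,"ty":-26.5},{"tx":26,"ty":-26.5},{"tx":26,"ty":-26.5},{"tx":26,"ty":-26.5},{"tx":26,"ty":-26.5},{"tx":26,"ty":-26.5},{"tx":26,"ty":-26.5},{"tx":26,"ty":-26.5},{"tx":26,"ty":-26.5},{"tx":26,"ty":-26.5}]' 0 40
cat > go.py <<'E'
import sys
from h import *
from scipy.spatial.transform import Rotation as R
o=ctrl.get_obs();T=R.from_rotvec(o["tool_rot"]).as_matrix();print(T.round(3).tolist())
g=np.array([float(a) for a in sys.argv[1:4]])
print("tool mm",((g-o["tool_pos"])@T*1000).round(1),"pos",o["tool_pos"].round(4),"F",o["contact_force"].round(2))
E
python3 go.py .5705 -.0906 .046
```

```text
[[0.96, 0.281, -0.0], [0.281, -0.96, 0.002], [0.0, -0.002, -1.0]]
tool mm [ 522.  -376.8  185. ] pos [ 0.1755 -0.5992  0.2302] F [-0.26 -0.26  0.11]$[0]: bad value
```

```bash
python3 -m handwheel '[{"tx":0,"ty":0,"tz":0,"roll":0.08}]' 0 40;echo; python3 -m handwheel --help | head -30
```

```text
t: 0.18
tool_pos: [0.1755, -0.5994, 0.2304]
tool_rot: [-3.124, -0.319, 0.0]
contact_force: [0.5, -0.2, -0.2]
opening: 0.0756
grip_force: 0.0
invalid input: not JSON, or not a number
```

```bash
python3 -m handwheel '[{"tx":0,"ty":0,"tz":0,"roll":0.09},{"tx":26,"ty":-27,"tz":0,"roll":0},{"tx":26,"ty":-27,"tz":0,"roll":0},{"tx":26,"ty":-27,"tz":0,"roll":0},{"tx":26,"ty":-27,"tz":0,"roll":0},{"tx":26,"ty":-27,"tz":0,"roll":0},{"tx":26,"ty":-27,"tz":0,"roll":0},{"tx":26,"ty":-27,"tz":0,"roll":0},{"tx":26,"ty":-27,"tz":0,"roll":0},{"tx":26,"ty":-27,"tz":0,"roll":0},{"tx":26,"ty":-27,"tz":0,"roll":0},{"tx":26,"ty":-27,"tz":0,"roll":0}]' 0 40; python3 go.py .5705 -.0906 .046
```

```text
t: 1.18
tool_pos: [0.4262, -0.2702, 0.2309]
tool_rot: [-3.136, -0.18, 0.0]
contact_force: [0.2, -0.3, -0.3]
opening: -0.0001
grip_force: 0.0
[[0.993, 0.114, -0.0], [0.114, -0.993, 0.0], [-0.0, -0.0, -1.0]]
tool mm [ 163.9 -161.8  184.9] pos [ 0.4262 -0.2702  0.2309] F [ 0.18 -0.32 -0.32]
```

```bash
python3 -m handwheel '[{"tx":27,"ty":-27,"tz":0,"roll":0},{"tx":27,"ty":-27,"tz":0,"roll":0},{"tx":27,"ty":-27,"tz":0,"roll":0},{"tx":27,"ty":-27,"tz":0,"roll":0},{"tx":27,"ty":-27,"tz":0,"roll":0},{"tx":29,"ty":-27,"tz":0,"roll":0},{"tx":0,"ty":0,"tz":37,"roll":0},{"tx":0,"ty":0,"tz":37,"roll":0},{"tx":0,"ty":0,"tz":37,"roll":0},{"tx":0,"ty":0,"tz":37,"roll":0},{"tx":0,"ty":0,"tz":30,"roll":0},{"tx":0,"ty":0,"tz":7,"roll":0}]' 0 40; python3 go.py .5609 -.002 .046
```

```text
t: 2.18
tool_pos: [0.565, -0.0907, 0.0393]
tool_rot: [-3.132, -0.18, 0.018]
contact_force: [-1.6, 0.9, -0.8]
opening: 0.0002
grip_force: 0.0
[[0.993, 0.115, -0.012], [0.115, -0.993, 0.003], [-0.011, -0.005, -1.0]]
tool mm [  6.  -88.7  -6.3] pos [ 0.565  -0.0907  0.0393] F [-1.65  0.88 -0.78]
```

```bash
python3 -m handwheel '[{"tx":0,"ty":0,"tz":0,"roll":0},{"tx":0,"ty":0,"tz":0,"roll":0},{"tx":0,"ty":0,"tz":0,"roll":0}]'; python3 go.py .5609 -.002 .046
```

```text
t: 2.43
tool_pos: [0.5721, -0.0929, 0.0492]
tool_rot: [3.135, 0.18, 0.007]
contact_force: [-0.8, -0.7, 0.1]
opening: -0.0001
grip_force: 0.0
[[0.993, 0.114, 0.004], [0.115, -0.993, -0.001], [0.004, 0.002, -1.0]]
tool mm [ -0.7 -91.6   3. ] pos [ 0.5721 -0.0929  0.0492] F [-0.79 -0.71  0.13]
```

```bash
python3 -m handwheel '[{"tx":0,"ty":-7,"tz":2,"roll":0},{"tx":0,"ty":-7,"tz":1,"roll":0},{"tx":0,"ty":-7,"tz":0,"roll":0},{"tx":0,"ty":-5,"tz":0,"roll":0},{"tx":0,"ty":-5,"tz":0,"roll":0},{"tx":0,"ty":-5,"tz":0,"roll":0},{"tx":0,"ty":-5,"tz":0,"roll":0},{"tx":0,"ty":-5,"tz":0,"roll":0},{"tx":0,"ty":-5,"tz":0,"roll":0}]'; python3 go.py .5609 -.002 .046
python3 -m handwheel '[{"tx":0,"ty":-4,"tz":0,"roll":0},{"tx":0,"ty":-4,"tz":0,"roll":0},{"tx":0,"ty":-4,"tz":0,"roll":0}]'
```

```text
t: 3.18
tool_pos: [0.5645, -0.0415, 0.0437]
tool_rot: [3.136, 0.18, 0.001]
contact_force: [0.4, -2.5, 1.4]
opening: -0.0
grip_force: 1.1
[[0.993, 0.115, 0.001], [0.115, -0.993, -0.001], [0.001, 0.001, -1.0]]
tool mm [  0.9 -39.6  -2.3] pos [ 0.5645 -0.0415  0.0437] F [ 0.37 -2.45  1.35]
t: 3.43
tool_pos: [0.5631, -0.0296, 0.0436]
tool_rot: [3.136, 0.18, 0.001]
contact_force: [0.4, -3.2, 2.6]
opening: -0.0001
grip_force: 1.4
```

```bash
python3 -m handwheel '[{"tx":0,"ty":-3,"tz":0,"roll":0},{"tx":0,"ty":-3,"tz":0,"roll":0},{"tx":0,"ty":-2,"tz":0,"roll":0},{"tx":0,"ty":-1,"tz":0,"roll":0}]';for i in 1 2 3; do python3 -m handwheel '[{"tx":0,"ty":-1,"tz":0,"roll":0},{"tx":0,"ty":-1,"tz":0,"roll":0}]' | grep -E "pos|contact"; done
python3 - <<'E'
from m import *
im,d=grab("top");cv2.imwrite("pics/t2.png",cv2.resize(im[140:260,215:375],None,fx=4,fy=4)[:,:,::-1]);meas("top",im,d)
E
```

```text
t: 3.77
tool_pos: [0.5618, -0.0205, 0.0433]
tool_rot: [-3.136, -0.18, -0.0]
contact_force: [1.1, -3.1, 2.7]
opening: 0.0001
grip_force: 1.3
tool_pos: [0.5616, -0.0188, 0.0433]
contact_force: [1.7, -3.4, 3.3]
tool_pos: [0.5613, -0.0168, 0.0433]
contact_force: [0.2, -2.3, 3.2]
tool_pos: [0.5615, -0.0158, 0.0434]
contact_force: [2.3, -7.6, 0.4]
top head [550.1  94.8] [ 64.5 147.4] 6.54 z 0.1627
 arm/hub z 0.1811
 block top n 131 z 0.06 y [-0.0009  0.0044  0.047 ] x [0.5329 0.5501]
  rect [542.3  24. ] [17.3 51.1] 3.04
 knob n 260 [ 0.5232 -0.0393  0.1905] [0.5783 0.1892 0.2548] top [ 0.527  -0.0022  0.2529]
```

View pics/t2.png

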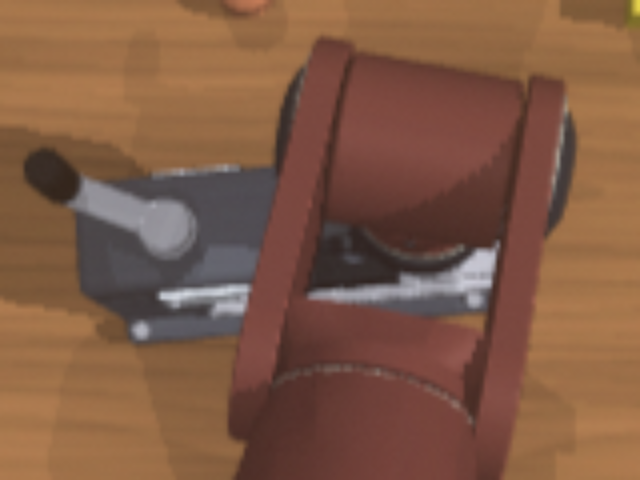

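The wrist now sits over the channel. The load has risen to 7.6 N at the predicted home position (block front at y≈-0.002). I'll push a little harder to confirm the stop.

```bash
for i in 1 2; do python3 -m handwheel '[{"tx":0,"ty":-1,"tz":0,"roll":0},{"tx":0,"ty":-1,"tz":0,"roll":0}]' | grep -E "pos|contact"; done; python3 -m handwheel '[{"tx":0,"ty":0,"tz":0,"roll":0},{"tx":0,"ty":0,"tz":0,"roll":0},{"tx":0,"ty":0,"tz":0,"roll":0},{"tx":0,"ty":0,"tz":0,"roll":0}]'
```

```text
tool_pos: [0.5621, -0.0155, 0.0438]
contact_force: [3.2, -14.8, 0.9]
tool_pos: [0.5622, -0.0153, 0.0441]
contact_force: [2.7, -22.6, 0.6]
t: 4.98
tool_pos: [0.5621, -0.0154, 0.0441]
tool_rot: [3.127, 0.18, 0.005]
contact_force: [3.6, -18.3, 0.5]
opening: 0.0002
grip_force: 9.1
```

```bash
python3 -m handwheel '[{"tx":0,"ty":8,"tz":0,"roll":0},{"tx":0,"ty":15,"tz":0,"roll":0},{"tx":0,"ty":15,"tz":-5,"roll":0},{"tx":0,"ty":0,"tz":-30,"roll":0},{"tx":0,"ty":0,"tz":-38,"roll":0},{"tx":0,"ty":0,"tz":-38,"roll":0},{"tx":0,"ty":0,"tz":-38,"roll":0},{"tx":0,"ty":0,"tz":-38,"roll":0},{"tx":0,"ty":0,"tz":-38,"roll":0},{"tx":0,"ty":0,"tz":0,"roll":0},{"tx":0,"ty":0,"tz":0,"roll":0}]' 55 40; python3 go.py .567 .179 .272;python3 - <<'E'
from m import *
for n in("side","top"):
    im,d=grab(n);cv2.imwrite(f"pics/{n}3.png",cv2.resize(im[200:325,230:350] if n=="side" else im[140:260,215:375],None,fx=4,fy=4)[:,:,::-1]);meas(n,im,d)
E
```

```text
t: 5.9
tool_pos: [0.5661, -0.048, 0.2713]
tool_rot: [-3.136, -0.181, -0.008]
contact_force: [-0.3, -0.1, -0.2]
opening: 0.055
grip_force: 0.0
[[0.993, 0.115, 0.005], [0.115, -0.993, 0.0], [0.005, 0.0, -1.0]]
tool mm [  27.  -225.4   -0.6] pos [ 0.5661 -0.048   0.2713] F [-0.3  -0.06 -0.22]
side head [548.5 109. ] [ 63.8 120. ] 6.9 z 0.1626
 arm/hub z 0.1806
 block top n 55 z 0.0595 y [-0.0014  0.001   0.043 ] x [0.5329 0.5477]
  rect [536.9  22.8] [ 8.2 51.5] 17.83
 knob n 256 [0.5568 0.1705 0.1901] [0.5767 0.1901 0.23  ] top [0.5667 0.1802 0.228 ]
top head [548.8 109.5] [ 64.8 117.1] 6.47 z 0.1629
 arm/hub z 0.1808
 block top n 203 z 0.0601 y [-0.0016  0.0008  0.0252] x [0.536  0.5803]
  rect [559.3  14.6] [47.3 31.6] 1.39
 knob n 129 [0.5567 0.1683 0.1901] [0.5781 0.1886 0.2316] top [0.5674 0.1794 0.2286]
```

View pics/side3.png

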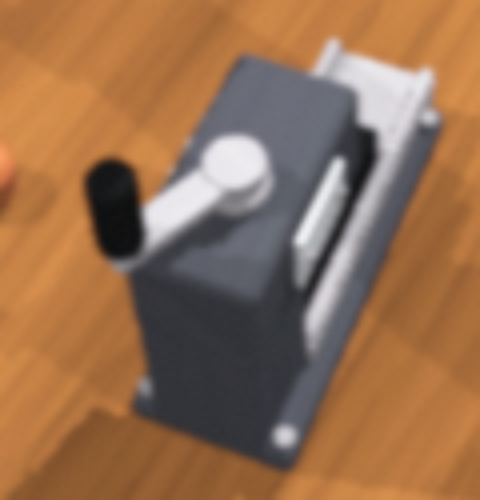

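The block is home, with its front face at y≈-0.001 and the white channel floor exposed at the front. The knob hasn't moved, at side crop px (115,210). I'll move over it and grip.

```bash
python3 -m handwheel '[{"tx":4.5,"ty":-37.5,"tz":0,"roll":0},{"tx":4.5,"ty":-37.5,"tz":0,"roll":0},{"tx":4.5,"ty":-37.5,"tz":0,"roll":0},{"tx":4.5,"ty":-37.5,"tz":0,"roll":0},{"tx":4.5,"ty":-37.5,"tz":0,"roll":0},{"tx":4.5,"ty":-38,"tz":0,"roll":0},{"tx":0,"ty":0,"tz":0,"roll":0},{"tx":0,"ty":0,"tz":0,"roll":0},{"tx":0,"ty":0,"tz":0,"roll":0},{"tx":0,"ty":0,"tz":0,"roll":0}]' 55 40; python3 go.py .5672 .1795 .192
```

```text
t: 6.83
tool_pos: [0.5655, 0.1775, 0.2667]
tool_rot: [3.136, 0.178, -0.004]
contact_force: [0.5, -0.8, -0.0]
opening: 0.0551
grip_force: 0.0
[[0.994, 0.113, -0.003], [0.113, -0.994, -0.001], [-0.003, 0.0, -1.0]]
tool mm [ 2.1 -1.8 74.7] pos [0.5655 0.1775 0.2667] F [ 0.46 -0.78 -0.03]
```

```bash
python3 -m handwheel '[{"tx":1,"ty":-1,"tz":20,"roll":0},{"tx":0,"ty":-1,"tz":20,"roll":0},{"tx":0,"ty":0,"tz":20,"roll":0},{"tx":0,"ty":0,"tz":10,"roll":0},{"tx":0,"ty":0,"tz":7,"roll":0},{"tx":0,"ty":0,"tz":0,"roll":0},{"tx":0,"ty":0,"tz":0,"roll":0},{"tx":0,"ty":0,"tz":0,"roll":0}]' 55 40; python3 go.py .5672 .1795 .192
```

```text
t: 7.5
tool_pos: [0.5676, 0.1805, 0.1929]
tool_rot: [-3.136, -0.18, -0.004]
contact_force: [0.2, -0.0, 0.3]
opening: 0.0552
grip_force: 0.0
[[0.993, 0.114, 0.002], [0.114, -0.993, 0.0], [0.002, -0.0, -1.0]]
tool mm [-0.5  1.   0.9] pos [0.5676 0.1805 0.1929] F [ 0.16 -0.02  0.28]
```

```bash
python3 -m handwheel '[{"tx":0,"ty":0,"tz":0,"roll":0},{"tx":0,"ty":0,"tz":0,"roll":0},{"tx":0,"ty":0,"tz":0,"roll":0},{"tx":0,"ty":0,"tz":0,"roll":0},{"tx":0,"ty":0,"tz":0,"roll":0},{"tx":0,"ty":0,"tz":0,"roll":0}]' 0 60; cat > arc.py <<'E'
# python3 arc.py STEP_RAD N : rows (tool mm) from the present crank angle, clockwise, plus state
import sys
from h import *
from scipy.spatial.transform import Rotation as R
o=ctrl.get_obs();T=R.from_rotvec(o["tool_rot"]).as_matrix()
T[:,2]=[0,0,-1];c=np.array([.5469,.1222]);r=.06
p=o["tool_pos"];w=p[:2]-c;a=np.arctan2(w[1],w[0])
t=np.array([np.sin(a),-np.cos(a)]);u=w/np.hypot(*w);F=o["contact_force"]
print("angle",a.round(3),"rad",np.hypot(*w).round(4),"z",p[2].round(4),"drag(tang)",(-F[:2]@t).round(2),"radial",(F[:2]@u).round(2),"t",o["t"])
s,n=float(sys.argv[1]),int(sys.argv[2])
a0=float(sys.argv[3]) if len(sys.argv)>3 else a
q=lambda k:np.r_[c+r*np.array([np.cos(a0-k*s),np.sin(a0-k*s)]),0]
for k in range(n): print(((q(k+1)-q(k))@T*1000).round(1)[:2],end=" ")
print("end",round(a0-n*s,3))
E
python3 arc.py .25 12 1.24
```

```text
t: 8.0
tool_pos: [0.5676, 0.1788, 0.1929]
tool_rot: [3.132, 0.179, 0.003]
contact_force: [-0.6, -6.8, 3.6]
opening: 0.0201
grip_force: 58.8
angle 1.22 rad 0.0602 z 0.1929 drag(tang) -1.77 radial -6.62 t 8.0
[12.6  8.1] [10.2 10.9] [ 7.2 13.1] [ 3.7 14.5] [ 0. 15.] [-3.7 14.5] [-7.2 13.1] [-10.2  11. ] [-12.6   8.1] [-14.2   4.7] [-14.9   1.1] [-14.7  -2.7] end -1.76
```

```bash
python3 arc.py .15 12 1.22
```

```text
angle 1.22 rad 0.0602 z 0.1929 drag(tang) -1.77 radial -6.62 t 8.0
[7.7 4.6] [6.9 5.7] [6.  6.7] [4.9 7.5] [3.8 8.2] [2.5 8.6] [1.2 8.9] [-0.2  9. ] [-1.5  8.9] [-2.8  8.5] [-4.1  8. ] [-5.2  7.3] end -0.58
```

```bash
python3 -m handwheel '[{"tx":7.7,"ty":4.6,"tz":0,"roll":0},{"tx":6.9,"ty":5.7,"tz":0,"roll":0},{"tx":6,"ty":6.7,"tz":0,"roll":0},{"tx":4.9,"ty":7.5,"tz":0,"roll":0}]' >/dev/null; python3 arc.py .15 1
python3 -m handwheel '[{"tx":3.8,"ty":8.2,"tz":0,"roll":0},{"tx":2.5,"ty":8.6,"tz":0,"roll":0},{"tx":1.2,"ty":8.9,"tz":0,"roll":0},{"tx":-0.2,"ty":9,"tz":0,"roll":0}]' |grep open; python3 arc.py .15 1
python3 -m handwheel '[{"tx":-1.5,"ty":8.9,"tz":0,"roll":0},{"tx":-2.8,"ty":8.5,"tz":0,"roll":0},{"tx":-4.1,"ty":8,"tz":0,"roll":0},{"tx":-5.2,"ty":7.3,"tz":0,"roll":0}]' |grep open; python3 arc.py .06 10 -0.58
```

```text
angle 0.681 rad 0.0604 z 0.1929 drag(tang) 7.41 radial -4.16 t 8.3333
[4.2 7.9] end 0.531
opening: 0.0201
angle 0.097 rad 0.0605 z 0.193 drag(tang) 8.01 radial 2.2 t 8.6667
[-0.8  9. ] end -0.053
opening: 0.0201
angle -0.513 rad 0.0604 z 0.1931 drag(tang) 9.14 radial 7.24 t 9.0
[-2.4  2.7] [-2.5  2.5] [-2.7  2.4] [-2.8  2.2] [-3.  2.] [-3.1  1.9] [-3.2  1.7] [-3.3  1.5] [-3.4  1.3] [-3.4  1.1] end -1.18
```

Free-running drag is about 8 N and the grip is holding. I'll approach contact in stages of at most 0.48 rad, reading the load after each half.

```bash
python3 -m handwheel '[{"tx":-2.4,"ty":2.7,"tz":0,"roll":0},{"tx":-2.5,"ty":2.5,"tz":0,"roll":0},{"tx":-2.7,"ty":2.4,"tz":0,"roll":0},{"tx":-2.8,"ty":2.2,"tz":0,"roll":0}]' >/dev/null; python3 arc.py .06 1
python3 -m handwheel '[{"tx":-3,"ty":2,"tz":0,"roll":0},{"tx":-3.1,"ty":1.9,"tz":0,"roll":0},{"tx":-3.2,"ty":1.7,"tz":0,"roll":0},{"tx":-3.3,"ty":1.5,"tz":0,"roll":0}]' |grep open; python3 arc.py .06 16 -1.06
```

```text
angle -0.761 rad 0.0603 z 0.1931 drag(tang) 7.22 radial 7.48 t 9.3333
[-2.8  2.2] end -0.821
opening: 0.0203
angle -1.011 rad 0.0602 z 0.1931 drag(tang) 7.07 radial 7.93 t 9.6667
[-3.4  1.3] [-3.4  1.1] [-3.5  0.9] [-3.5  0.7] [-3.6  0.5] [-3.6  0.2] [-3.6  0. ] [-3.6 -0.2] [-3.6 -0.4] [-3.5 -0.6] [-3.5 -0.8] [-3.4 -1. ] [-3.4 -1.2] [-3.3 -1.4] [-3.2 -1.6] [-3.1 -1.8] end -2.02
```

```bash
python3 -m handwheel '[{"tx":-3.4,"ty":1.3,"tz":0,"roll":0},{"tx":-3.4,"ty":1.1,"tz":0,"roll":0},{"tx":-3.5,"ty":0.9,"tz":0,"roll":0},{"tx":-3.5,"ty":0.7,"tz":0,"roll":0}]' >/dev/null; python3 arc.py .06 1
python3 -m handwheel '[{"tx":-3.6,"ty":0.5,"tz":0,"roll":0},{"tx":-3.6,"ty":0.2,"tz":0,"roll":0},{"tx":-3.6,"ty":0,"tz":0,"roll":0},{"tx":-3.6,"ty":-0.2,"tz":0,"roll":0}]' |grep open; python3 arc.py .06 1
```

```text
angle -1.258 rad 0.0601 z 0.1931 drag(tang) 8.23 radial 7.38 t 10.0
[-3.5  0.6] end -1.318
opening: 0.0207
angle -1.506 rad 0.06 z 0.1931 drag(tang) 6.93 radial 7.23 t 10.3333
[-3.6 -0.3] end -1.566
```

```bash
python3 -m handwheel '[{"tx":-3.6,"ty":-0.4,"tz":0,"roll":0},{"tx":-3.5,"ty":-0.6,"tz":0,"roll":0},{"tx":-3.5,"ty":-0.8,"tz":0,"roll":0},{"tx":-3.4,"ty":-1,"tz":0,"roll":0}]' >/dev/null; python3 arc.py .06 1
python3 -m handwheel '[{"tx":-3.4,"ty":-1.2,"tz":0,"roll":0},{"tx":-3.3,"ty":-1.4,"tz":0,"roll":0},{"tx":-3.2,"ty":-1.6,"tz":0,"roll":0},{"tx":-3.1,"ty":-1.8,"tz":0,"roll":0}]' |grep open; python3 arc.py .06 16 -2.02
```

```text
angle -1.753 rad 0.0598 z 0.193 drag(tang) 6.69 radial 6.92 t 10.6667
[-3.4 -1.2] end -1.813
opening: 0.0205
angle -1.999 rad 0.0598 z 0.193 drag(tang) 7.53 radial 4.97 t 11.0
[-3. -2.] [-2.9 -2.2] [-2.7 -2.4] [-2.6 -2.5] [-2.4 -2.7] [-2.3 -2.8] [-2.1 -2.9] [-1.9 -3.1] [-1.7 -3.2] [-1.5 -3.3] [-1.3 -3.3] [-1.1 -3.4] [-0.9 -3.5] [-0.7 -3.5] [-0.5 -3.6] [-0.3 -3.6] end -2.98
```

```bash
python3 -m handwheel '[{"tx":-3,"ty":-2,"tz":0,"roll":0},{"tx":-2.9,"ty":-2.2,"tz":0,"roll":0},{"tx":-2.7,"ty":-2.4,"tz":0,"roll":0},{"tx":-2.6,"ty":-2.5,"tz":0,"roll":0}]' >/dev/null; python3 arc.py .06 1
python3 -m handwheel '[{"tx":-2.4,"ty":-2.7,"tz":0,"roll":0},{"tx":-2.3,"ty":-2.8,"tz":0,"roll":0},{"tx":-2.1,"ty":-2.9,"tz":0,"roll":0},{"tx":-1.9,"ty":-3.1,"tz":0,"roll":0}]' |grep open; python3 arc.py .06 1
```

```text
angle -2.247 rad 0.0596 z 0.193 drag(tang) 6.91 radial 3.44 t 11.3333
[-2.5 -2.6] end -2.307
opening: 0.0202
angle -2.494 rad 0.0596 z 0.193 drag(tang) 7.0 radial 3.1 t 11.6667
[-1.7 -3.2] end -2.554
```

```bash
python3 -m handwheel '[{"tx":-1.7,"ty":-3.2,"tz":0,"roll":0},{"tx":-1.5,"ty":-3.3,"tz":0,"roll":0},{"tx":-1.3,"ty":-3.3,"tz":0,"roll":0},{"tx":-1.1,"ty":-3.4,"tz":0,"roll":0}]' >/dev/null; python3 arc.py .06 1
python3 -m handwheel '[{"tx":-0.9,"ty":-3.5,"tz":0,"roll":0},{"tx":-0.7,"ty":-3.5,"tz":0,"roll":0},{"tx":-0.5,"ty":-3.6,"tz":0,"roll":0},{"tx":-0.3,"ty":-3.6,"tz":0,"roll":0}]' |grep open; python3 arc.py .06 16 -2.98
```

```text
angle -2.738 rad 0.0595 z 0.193 drag(tang) 7.65 radial 1.43 t 12.0
[-0.9 -3.5] end -2.798
opening: 0.0205
angle -2.983 rad 0.0595 z 0.1929 drag(tang) 7.52 radial -0.56 t 12.3333
[-0.1 -3.6] [ 0.2 -3.6] [ 0.4 -3.6] [ 0.6 -3.6] [ 0.8 -3.5] [ 1.  -3.5] [ 1.2 -3.4] [ 1.4 -3.3] [ 1.6 -3.2] [ 1.8 -3.1] [ 2. -3.] [ 2.2 -2.9] [ 2.3 -2.7] [ 2.5 -2.6] [ 2.6 -2.4] [ 2.8 -2.3] end -3.94
```

```bash
python3 -m handwheel '[{"tx":-0.1,"ty":-3.6,"tz":0,"roll":0},{"tx":0.2,"ty":-3.6,"tz":0,"roll":0},{"tx":0.4,"ty":-3.6,"tz":0,"roll":0},{"tx":0.6,"ty":-3.6,"tz":0,"roll":0}]' >/dev/null; python3 arc.py .06 1
python3 -m handwheel '[{"tx":0.8,"ty":-3.5,"tz":0,"roll":0},{"tx":1,"ty":-3.5,"tz":0,"roll":0},{"tx":1.2,"ty":-3.4,"tz":0,"roll":0},{"tx":1.4,"ty":-3.3,"tz":0,"roll":0}]' |grep open; python3 arc.py .06 1
```

```text
angle 3.057 rad 0.0595 z 0.1929 drag(tang) 7.68 radial -2.05 t 12.6667
[ 0.8 -3.5] end 2.997
opening: 0.0205
angle 2.827 rad 0.0596 z 0.1929 drag(tang) 11.23 radial -3.95 t 13.0
[ 1.6 -3.2] end 2.767
```

The load has risen to 11.2 N, about 1.5 times free-running. I'll hold still and read the foot's push-back alone.

```bash
for i in 1 2; do python3 -m handwheel '[{"tx":0,"ty":0,"tz":0,"roll":0},{"tx":0,"ty":0,"tz":0,"roll":0},{"tx":0,"ty":0,"tz":0,"roll":0}]' >/dev/null; python3 arc.py .02 2; done
```

```text
angle 2.82 rad 0.0596 z 0.1929 drag(tang) 8.34 radial -3.08 t 13.25
[ 0.5 -1.1] [ 0.5 -1.1] end 2.78
angle 2.82 rad 0.0596 z 0.1929 drag(tang) 7.58 radial -2.66 t 13.5
[ 0.5 -1.1] [ 0.5 -1.1] end 2.78
```

```bash
for i in 1 2 3; do python3 -m handwheel '[{"tx":0,"ty":0,"tz":0,"roll":0},{"tx":0,"ty":0,"tz":0,"roll":0},{"tx":0,"ty":0,"tz":0,"roll":0},{"tx":0,"ty":0,"tz":0,"roll":0},{"tx":0,"ty":0,"tz":0,"roll":0},{"tx":0,"ty":0,"tz":0,"roll":0}]' >/dev/null; python3 arc.py .02 1; done
```

```text
angle 2.82 rad 0.0595 z 0.1929 drag(tang) 7.51 radial -3.16 t 14.0
[ 0.5 -1.1] end 2.8
angle 2.821 rad 0.0596 z 0.1929 drag(tang) 7.88 radial -3.39 t 14.5
[ 0.5 -1.1] end 2.801
angle 2.82 rad 0.0596 z 0.1929 drag(tang) 7.19 radial -3.18 t 15.0
[ 0.5 -1.1] end 2.8
```

```bash
for i in 1; do python3 -m handwheel '[{"tx":0.5,"ty":-1.1,"tz":0,"roll":0},{"tx":0.5,"ty":-1.1,"tz":0,"roll":0},{"tx":0.5,"ty":-1.1,"tz":0,"roll":0}]' >/dev/null; python3 arc.py .02 1; done
```

```text
angle 2.775 rad 0.0596 z 0.1929 drag(tang) 11.06 radial -3.57 t 15.25
[ 0.6 -1.1] end 2.755
```

The crank has advanced 0.045 rad, which puts the foot at about 55 N with the load at about 1.5 times free-running. I'll relax the arm's lag, let go and lift clear.

```bash
python3 -m handwheel '[{"tx":-0.5,"ty":1,"tz":0,"roll":0},{"tx":-0.4,"ty":0.8,"tz":0,"roll":0},{"tx":0,"ty":0,"tz":0,"roll":0},{"tx":0,"ty":0,"tz":0,"roll":0}]' >/dev/null; python3 arc.py .02 1
python3 -m handwheel '[{"tx":0,"ty":0,"tz":0,"roll":0},{"tx":0,"ty":0,"tz":0,"roll":0},{"tx":0,"ty":0,"tz":0,"roll":0},{"tx":0,"ty":0,"tz":0,"roll":0},{"tx":0,"ty":0,"tz":0,"roll":0},{"tx":0,"ty":0,"tz":0,"roll":0}]' 55; python3 arc.py .02 1
```

```text
angle 2.776 rad 0.0596 z 0.1929 drag(tang) 2.88 radial -4.77 t 15.5833
[ 0.6 -1.1] end 2.756
t: 16.08
tool_pos: [0.4894, 0.1448, 0.1912]
tool_rot: [-3.136, -0.181, 0.0]
contact_force: [0.3, -0.3, 0.5]
opening: 0.0552
grip_force: 0.0
angle 2.767 rad 0.0617 z 0.1912 drag(tang) 0.15 radial -0.39 t 16.0833
[ 0.6 -1.1] end 2.747
```

```bash
python3 -m handwheel '[{"tx":0,"ty":0,"tz":-10,"roll":0},{"tx":0,"ty":0,"tz":-20,"roll":0},{"tx":0,"ty":0,"tz":-30,"roll":0},{"tx":0,"ty":0,"tz":-30,"roll":0},{"tx":0,"ty":0,"tz":-20,"roll":0},{"tx":0,"ty":30,"tz":0,"roll":0},{"tx":0,"ty":35,"tz":0,"roll":0},{"tx":0,"ty":35,"tz":0,"roll":0},{"tx":0,"ty":35,"tz":0,"roll":0},{"tx":0,"ty":35,"tz":0,"roll":0},{"tx":0,"ty":0,"tz":0,"roll":0},{"tx":0,"ty":0,"tz":0,"roll":0}]' |grep -E "pos|contact"
python3 - <<'E'
from m import *
for n in("side","top"):
    im,d=grab(n)
    cv2.imwrite(f"pics/{n}4.png",cv2.resize(im[200:325,230:350] if n=="side" else im[140:260,215:375],None,fx=4,fy=4)[:,:,::-1]);meas(n,im,d)
    X=world(n,d);k=(X[...,2]>.19)&(X[...,2]<.24)&(im.max(-1)<90)&(X[...,1]>.11)&(X[...,1]<.18)&(X[...,0]>.46)&(X[...,0]<.52);P=X[k]
    if len(P):print(n,len(P),P.min(0).round(4),P.max(0).round(4))
E
```

```text
tool_pos: [0.5092, -0.0256, 0.302]
contact_force: [1.0, 0.9, -0.6]
side head [548.4 109. ] [ 63.4 119.1] 6.61 z 0.1626
 arm/hub z 0.1807
 block top n 46 z 0.0596 y [-0.001   0.0007  0.0338] x [0.5346 0.5474]
  rect [538.2  17. ] [ 7.8 39.6] 19.95
 knob n 265 [0.4807 0.134  0.1902] [0.5024 0.1547 0.2307] top [0.4907 0.1454 0.2281]
side 265 [0.4807 0.134  0.1902] [0.5024 0.1547 0.2307]
top head [546.5 126.3] [64.4 84.4] 6.27 z 0.1628
 arm/hub z 0.1805
 knob n 115 [0.4803 0.1337 0.1927] [0.5011 0.154  0.2331] top [0.4906 0.1442 0.2288]
top 115 [0.4803 0.1337 0.1927] [0.5011 0.154  0.2331]
```

View pics/side4.png

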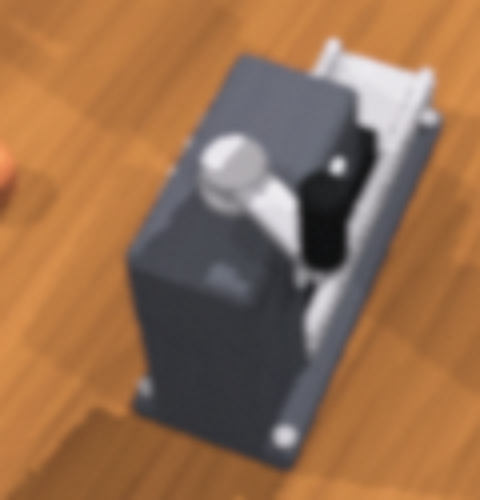

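The side view shows the crank where I left it (knob at crop px (322,220), about 2.77 rad). The block is still home and the gripper is clear, so I'll hand in.

```bash
python3 -c "
from station import ctrl; print(ctrl.finish_job())"
```

```text
the job is handed in; nothing more can be done
None
```

The block is home against the stop and clamped at an estimated 55 N (crank load about 1.5 times free-running), the crank is released with the gripper clear, and the job is handed in; the other parts were not touched, and no verdict was returned.

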